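# Gauge a bracket's hole with the check pin on a checking fixture

## Robot

A 6-joint arm with a two-finger parallel gripper is mounted at the origin on the work surface. World frame = base frame: x ahead of the robot, y to its left, z up, the work surface at z = 0. Lengths are in m, angles in rad, forces in N, time in s.
With the tool pointing down it reaches from about 0.35 to 0.975 m from the base axis. Payload 4.9 kg.
Tool frame: the origin (TCP) lies on the centre line of the jaws, within the pads' length; the fingertips stand manip.tip_reach ahead of it and the grasp point (between the pads) is the TCP (manip.tip_reach is the distance from the TCP to the fingertips, in m); z points along the fingers, y is the line along which they close (so a half turn about z gives the same grasp; the last joint's range is limited). The gripper opens to 85 mm and grips with 20 to 120 N. Pads are 22 mm wide; open, the fingers measure 114 mm over their backs; the gripper's body (76 mm by 85 mm) begins 54 mm behind the grasp point. The pads swing forward as they close: fully open they stand 13 mm farther back than shut.
Start: joints at [-1.345, 0.053, 1.613, -0, 1.476, -0.119], TCP at [0.211, -0.588, 0.25] pointing down, gripper open.
Joint ranges: [-3.01, 3.01], [-1.01, 2.22], [0.06, 2.58], [-1.02, 4.17], [0.09, 2.62], [-3.14, 3.14]. Speed limits (rad/s): [2.57, 2.57, 3.14, 3.14, 3.14, 3.14].

## Interface

Orientations are given as a unit quaternion [w, x, y, z].
In Python, from plant import manip gives the robot as it stands. The module is installed in compiled form; this text tells all that it offers.
- The arm moves only by the tool move_arm, never from a script. Its argument "rows" is a list of rows, each a list of 7 numbers: the shift along the tool's x, y, z in cm, then the turn, a rotation vector about the tool's x, y, z in degrees, then the opening, from -1 (shut) to 1 (fully open). In form: [[tx, ty, tz, ax, ay, az, jaw], ...]. A call has 1 to 20 rows; each row shifts and turns the commanded pose from where the row before left it, along the tool's axes as they then stand; what a row does not reach is not made up. A row lasts 1/12 s, in which the tool goes at most 41.7 mm and 7.16 degrees, less where a joint would pass 70% of its speed; a pose out of reach is approached as far as the arm can. A call is refused whole if a number of a shift passes 4.17 or a number of a turn 7.16, either way. A call with a gripper value outside its range is refused whole. The fingers move at their own pace and stop on an object; the grip force is fixed at half the most. Time passes only in rows, so rows that do not move let the fingers close. It gives the time, the measured TCP pose, the force, the opening and the grip force at its end, in the units of the state.
- manip.state(): the state, without advancing time (a new reading comes with each control period).
- manip.grab_frame(name): name is "scene" or "top"; returns a dict with "img" (420x560x3 uint8, blue, green, red), "mtx" (3x3 intrinsics, pixels), "k1" (the pictures are not rectified: a ray, as slopes to the right and down, at radius r is drawn at 1 + k1 r^2 times it, then the intrinsics apply), "R" (3x3) and "t" (3): a world point X has camera coordinates R X + t. Camera axes: x right, y down, z forward; pixel columns grow to the right and rows downward; lengths in m; the calibration is good to about 2 mm. A picture is of the moment at which its call begins. There is no depth.
- manip.job_done(): hands the job in; it is judged then, once.
The state is a dict: "time": time; "joint_pos": joint angles; "joint_vel": joint speeds; "joint_efforts": joint torques, N m; "tool_pos": TCP position; "tool_rot": TCP orientation; "contact_force": force on the tool from outside, world axes, zero at the start; "ft_torque": the same for the moment, N m; "gripper_width": opening from 0.0 (shut) to 1.0 (fully open); "grasp_force": force on a finger pad.
Only numpy, scipy, OpenCV 4.12 (cv2) and the standard library are available. Lean on these libraries where they do the work, as an engineer would, in place of code of your own. Each camera call takes 0.05 s, during which the arm holds its last target. There are 200 camera calls.

## Task

A pressed bracket is clamped in the checking fixture and its hole has to be gauged: fold the fixture's hinged flap down flat onto its rest post, then take the thicker of the two check pins from the pin stand and thread it down through the bushing in the flap, the bracket's hole and the bushing in the nest below. Finish while holding the pin by its handle, upright and still, with its tip out below the lower bushing and its handle kept just clear of the flap bushing, so that the pin hangs free in the grip and does not rest on the fixture. Leave the slim pin in the stand and the other things on the bench where they are.

Things in the scene. Friction and masses are not known exactly. Their poses are not given: they have to be found in the camera images.
- gauge: Checking fixture, fixed. Origin on the bench under the bushings; x along the hinge, y from hinge to free end of the lowered flap. mm: base x -130..75, y -135..80, z 0..16; nest x -80..20, y +-38, a tunnel along x; clamped bracket on it, 16 hole on the axis, top z 74, flanges y +-26 to z 86; toggle clamp x -57..-180 at y 0, to z 102; hinge cheeks x +-24..36, y -106..-74, to z 120; rest post y 49.
- flap_hinge (a point): Middle of the flap's hinge axis, 90 mm on the -y side of the bushing axis, 105 mm above the bench.
- flap (a joint): Flap angle, rad: 0 = down flat on its rest post (the stop), 1.57 = straight up, up to 1.95 = leaning back away from the nest. Starts at 1.25 to 1.85. Stiff hinge (0.35 N m friction): the flap stays where it is left; 3 to 5 N at its free end move it. Shut fingertips can push it over from its back face (on top when down) and press it down.
- flap_edge (a point): Middle of the flap's free edge, on the face that is on top when down; 145 mm from the hinge axis. The flap is an aluminium bar 44 mm wide (along the hinge) and 14 mm thick, its mid-plane through the hinge axis; when down its top is at 112 mm. From 107 to 145 mm from the hinge its top face is plain, clear of the bushing's flange.
- upper_bush (a point): Centre of the top mouth of the flap's steel bushing, 90 mm from the hinge axis; 120 mm above the bench when the flap is down. Bore 14 mm, 22 mm long; outside 26 mm, 8 mm proud of the flap, with a 34 mm flange 4 mm high at its foot. The pin goes in here first, straight down.
- lower_bush (a point): Centre of the top mouth of the nest's bushing, right under the flap's bushing when the flap is down, 70 mm above the bench. Bore 14 mm, 22 mm long, so its lower end is at 48 mm; below it there are 32 mm of free space down to the base plate's top at 16 mm.
- check_pin: The thicker check pin, steel, about 0.28 kg, hanging upright in the stand at the start. Origin at its tip, z axis up to the handle. Shank 12 mm in diameter, 100 mm long, tapered over its last 10 mm to 3.6 mm at the tip; above it a knurled round handle 24 mm in diameter, 55 mm long (z 100..155 mm), to be gripped from above.
- pin_shoulder (a point): On the check pin's axis at the lower face of its handle, 100 mm from the tip. The handle is wider than the bores and would rest on the flap bushing if let down fully.
- slim_pin: The other, slim pin: shank 9 mm in diameter and 100 mm long, handle 18 mm in diameter and 40 mm long. Same frame as the check pin. To be left in the stand.
- pin_rack: Grey pin stand, fixed to the bench, 70 x 170 x 110 mm (x, y, z), feet to y +-105 mm. The two pins hang in its top plate, handles resting on it 110 mm above the bench, tips 10 mm above the bench. Origin on the bench under its middle. Its two 14 mm holes lie at y = -40 and +40 mm; which pin is in which varies.
- ring_gauge: Steel setting ring 72 mm in diameter, 22 mm high, loose on the bench; not to be disturbed. Origin at the centre of its underside.
- block_box: Wooden gauge block case 77 x 152 x 43 mm, loose on the bench; not to be disturbed. Origin at the centre of its underside.
- spare_bracket: A second pressed bracket, a channel 104 x 52 x 16 mm, loose on the bench; not to be disturbed. Origin on the bench at its hole, 24 mm from one end.
Things that resemble listed ones, but are neither listed nor needed, are in the scene too. Leave any purple or yellow look-alike of the check_pin alone.

How it is judged:
By the outcome, as a careful person would: the job done as asked, in the order asked, and still so for the second after the job is handed in, while the arm keeps its last pose, push and grip.
It also fails if it takes over 72 s, if anything falls off the work surface, if the arm or the gripper's body presses on something with over 40 N, if the wrist force passes 120 N, or if a joint passes its speed limit or range.

## Working session

There is one attempt and no reset: what is moved stays moved. The work goes in short steps, Python scripts to look and compute and a tool call to move; the robot and the scene stay as the last step left them, time stands still between calls to the robot, and variables do not carry over. Pictures are saved under pics/ and viewed, at most 10 in all, crops included, and the job is handed in when it is done.

Besides the shell and the picture viewer there is one more tool, called after ">>>" in YAML: its name, and indented under it one key for each argument. move_arm: Moves the arm, as the interface text tells. Its arguments: {"type":"object","properties":{"rows":{"type":"array","items":{"type":"array","items":{"type":"number"}}}},"required":["rows"]}

```bash
mkdir -p pics
cat > h.py <<'E'
import numpy as np, cv2
from plant import manip
def und(f,uv):
    uv=np.atleast_2d(np.array(uv,float)); K=f["mtx"]
    return cv2.undistortPoints(uv.reshape(-1,1,2),np.array(K),np.array([f["k1"],0,0,0.]),criteria=(3,50,1e-10)).reshape(-1,2)
def plane(f,uv,z):
    n=und(f,uv); R=np.array(f["R"]);t=np.array(f["t"]); c=-R.T@t
    d=np.c_[n,np.ones(len(n))]@R
    return c+d*((z-c[2])/d[:,2])[:,None]
def proj(f,X):
    return cv2.projectPoints(np.atleast_2d(np.array(X,float)),cv2.Rodrigues(np.array(f["R"]))[0],np.array(f["t"]),np.array(f["mtx"]),np.array([f["k1"],0,0,0.]))[0].reshape(-1,2)
def tri(f1,u1,f2,u2):
    A=[];b=[]
    for f,u in((f1,u1),(f2,u2)):
        n=und(f,u)[0];R=np.array(f["R"]);t=np.array(f["t"])
        for i in(0,1):
            A.append(R[i]-n[i]*R[2]);b.append(n[i]*t[2]-t[i])
    x,r,_,_=np.linalg.lstsq(np.array(A),np.array(b),rcond=None); return x,np.sqrt(r)
E
python3 - <<'E'
from h import *
import pickle
print(manip.state(),manip.tip_reach)
for n in("scene","top"):
    f=manip.grab_frame(n); pickle.dump(f,open(n+"0.pkl","wb"))
    cv2.imwrite(f"pics/{n}0.png",cv2.resize(f["img"],(800,600),interpolation=cv2.INTER_CUBIC))
    print(n,-np.array(f["R"]).T@f["t"],f["k1"],f["mtx"])
E
```

```text
{'time': 0.0, 'joint_pos': array([-1.34497764e+00,  5.33906200e-02,  1.61429714e+00, -2.52854502e-05,
        1.47596015e+00, -1.18964525e-01]), 'joint_vel': array([ 0.00132452,  0.00081272,  0.0005288 , -0.00053112, -0.00154048,
       -0.00180432]), 'joint_efforts': array([ 5.95931597e-04, -3.93671107e+01, -3.70182323e+01, -1.27379840e-04,
        7.11335932e-03,  1.78552938e-06]), 'tool_pos': array([ 0.21113065, -0.58764757,  0.24904015]), 'tool_rot': array([-1.02549272e-03,  9.85176604e-01,  1.71540093e-01, -6.74439309e-05]), 'contact_force': array([-0.07858664, -0.78139562,  0.33899747]), 'ft_torque': array([-0.03517503,  0.02260968,  0.01353654]), 'grasp_force': 0.0, 'gripper_width': 0.9969735106154045} 0.019
scene [1.2679406  0.05029972 0.98497919] -0.013829654736036442 [[480.92801216   0.         282.15479298]
 [  0.         480.92801216 210.72270512]
 [  0.           0.           1.        ]]
top [ 0.44955479 -0.02582286  1.58189095] -0.03407253325781981 [[532.91449284   0.         275.64952696]
 [  0.         532.91449284 206.96335781]
 [  0.           0.           1.        ]]
```

View pics/scene0.png

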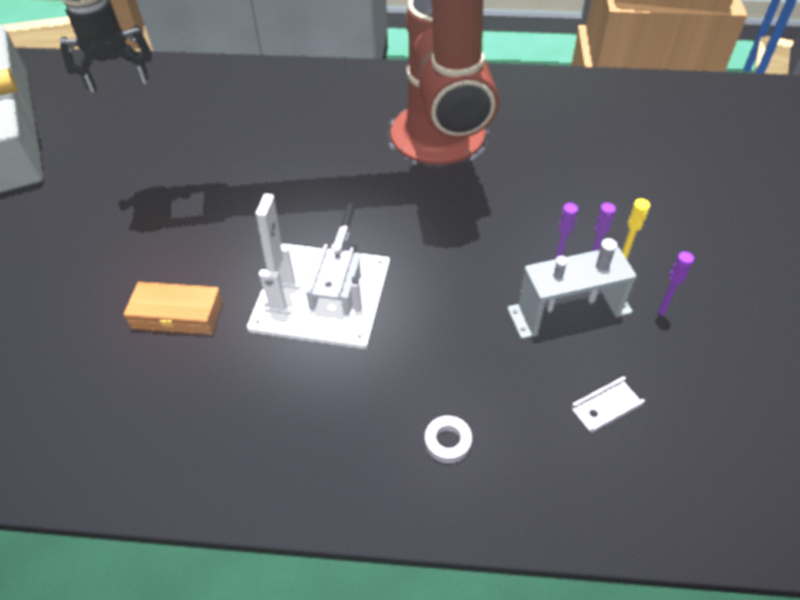

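View pics/top0.png

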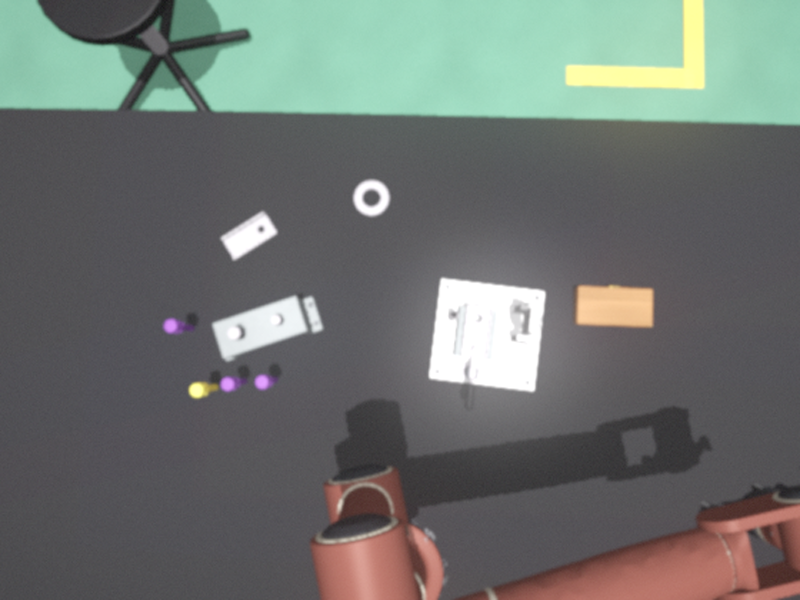

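The scene view shows the fixture with its flap up (edge near 267,198), the stand with the thick pin at (608,247) and the slim one at (560,265). The top view shows the plate corners at about (443,278), (546,290), (534,391) and (430,379), and the pins at (235,332) and (277,320). I'll measure these next.

Run:
```python
from h import *
import pickle
T=pickle.load(open("top0.pkl","rb"));S=pickle.load(open("scene0.pkl","rb"))
# plate
g=cv2.cvtColor(T["img"],cv2.COLOR_BGR2GRAY)
sub=g[185:285,290:395]
for th in(150,170,190,210):
    m=(sub>th).astype(np.uint8); m=cv2.morphologyEx(m,cv2.MORPH_CLOSE,np.ones((9,9)))
    c=max(cv2.findContours(m,0,2)[0],key=cv2.contourArea)
    hull=cv2.convexHull(c); bx=cv2.boxPoints(cv2.minAreaRect(hull))+[290,185]
    P=plane(T,bx,0.016)[:,:2]; e=np.roll(P,-1,0)-P
    print(th,P.round(4).tolist(),np.linalg.norm(e,axis=1).round(4),"ctr",P.mean(0).round(4),np.degrees(np.arctan2(e[:,1],e[:,0])).round(1))
# bright pin tops
for name,f,roi,z in(("T",T,(150,200,215,260),0),("S",S,(380,160,450,215),0)):
    x0,y0,x1,y1=roi
    c=cv2.resize(f["img"][y0:y1,x0:x1],None,fx=9,fy=9,interpolation=cv2.INTER_CUBIC)
    cv2.imwrite(f"pics/crop{name}.png",c)
a=cv2.resize(T["img"][185:285,290:395],(525,500),interpolation=cv2.INTER_CUBIC)
cv2.imwrite("pics/fx_T.png",a)
b=cv2.resize(S["img"][130:245,170:280],(550,575),interpolation=cv2.INTER_CUBIC)
# combine pins
ct=cv2.imread("pics/cropT.png");cs=cv2.imread("pics/cropS.png")
print(ct.shape,cs.shape)
W=np.zeros((600,800,3),np.uint8)
def put(im,x,y,w,h):W[y:y+h,x:x+w]=cv2.resize(im,(w,h),interpolation=cv2.INTER_CUBIC)
put(T["img"][185:285,290:390],0,0,400,400)
put(S["img"][130:245,170:280],400,0,330,345)
put(T["img"][200:260,145:230],0,410,255,180)
put(S["img"][160:215,380:450],400,360,280,220)
cv2.imwrite("pics/comb.png",W)
```

```text
Traceback (most recent call last):
  File "h.py", line 7, in plane
    n=und(f,uv); R=np.array(f["R"]);t=np.array(f["t"]); c=-R.T@t
  File "h.py", line 5, in und
    return cv2.undistortPoints(uv.reshape(-1,1,2),np.array(K),np.array([f["k1"],0,0,0.]),criteria=(3,50,1e-10)).reshape(-1,2)
           ~~~~~~~~~~~~~~~~~~~^^^^^^^^^^^^^^^^^^^^^^^^^^^^^^^^^^^^^^^^^^^^^^^^^^^^^^^^^^^^^^^^^^^^^^^^^^^^^^^^^
cv2.error: OpenCV(4.12.0) :-1: error: (-5:Bad argument) in function 'undistortPoints'
> Overload resolution failed:
>  - undistortPoints() got an unexpected keyword argument 'criteria'
>  - undistortPoints() got an unexpected keyword argument 'criteria'
```

```bash
sed -i 's/,criteria=(3,50,1e-10)//' h.py
python3 - <<'E'
from h import *
import pickle
T=pickle.load(open("top0.pkl","rb"));S=pickle.load(open("scene0.pkl","rb"))
g=cv2.cvtColor(T["img"],cv2.COLOR_BGR2GRAY)
sub=g[185:285,290:395]
for th in(150,170,190,210):
    m=(sub>th).astype(np.uint8); m=cv2.morphologyEx(m,cv2.MORPH_CLOSE,np.ones((9,9)))
    c=max(cv2.findContours(m,0,2)[0],key=cv2.contourArea)
    hull=cv2.convexHull(c); bx=cv2.boxPoints(cv2.minAreaRect(hull))+[290,185]
    P=plane(T,bx,0.016)[:,:2]; e=np.roll(P,-1,0)-P
    print(th,P.round(4).tolist(),np.linalg.norm(e,axis=1).round(4),"ctr",P.mean(0).round(4),np.degrees(np.arctan2(e[:,1],e[:,0])).round(1))
W=np.zeros((600,800,3),np.uint8)
def put(im,x,y,w,h):W[y:y+h,x:x+w]=cv2.resize(im,(w,h),interpolation=cv2.INTER_CUBIC)
put(T["img"][185:285,290:390],0,0,400,400)
put(S["img"][130:245,170:280],400,0,330,345)
put(T["img"][200:260,145:230],0,410,255,180)
put(S["img"][160:215,380:450],400,360,280,220)
cv2.imwrite("pics/comb.png",W)
E
```

```text
150 [[0.3954, -0.0673], [0.6083, -0.0878], [0.5872, -0.3108], [0.3751, -0.2883]] [0.2138 0.224  0.2133 0.2219] ctr [ 0.4915 -0.1885] [ -5.5 -95.4 173.9  84.7]
170 [[0.3965, -0.068], [0.6077, -0.0889], [0.5861, -0.31], [0.3756, -0.2871]] [0.2123 0.2222 0.2118 0.2201] ctr [ 0.4915 -0.1885] [ -5.7 -95.6 173.8  84.6]
190 [[0.3969, -0.0686], [0.6071, -0.089], [0.5861, -0.309], [0.3766, -0.2866]] [0.2112 0.221  0.2107 0.2189] ctr [ 0.4917 -0.1883] [ -5.5 -95.5 173.9  84.7]
210 [[0.3984, -0.0693], [0.6052, -0.0894], [0.5843, -0.3083], [0.3781, -0.2863]] [0.2078 0.2199 0.2073 0.2179] ctr [ 0.4915 -0.1883] [ -5.5 -95.5 173.9  84.7]
```

View pics/comb.png

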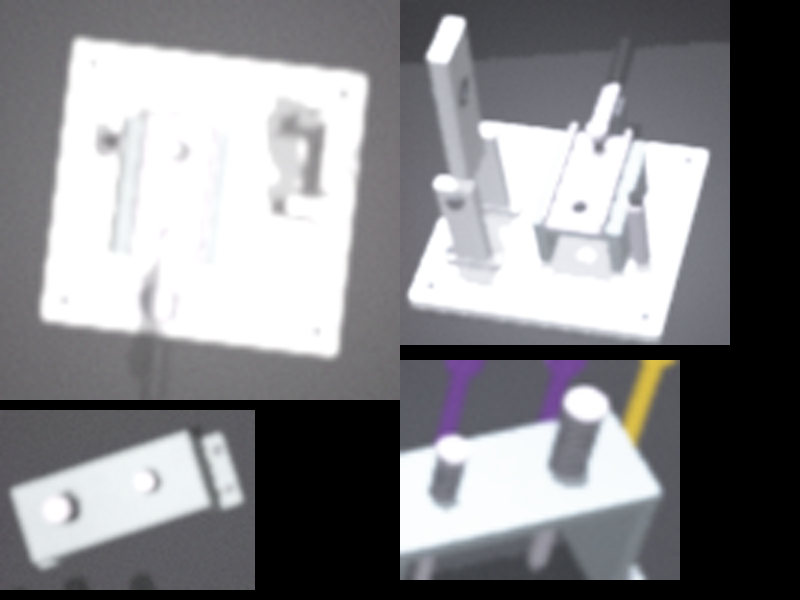

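The fixture, the bracket hole (comb 180,150 top; 579,207 scene), the flap end face (430–466, 17–66) and the two pin tops, the thick one at (60,508) and (587,403), are all clear. I'll triangulate them.

Run:
```python
from h import *
import pickle
T=pickle.load(open("top0.pkl","rb"));S=pickle.load(open("scene0.pkl","rb"))
t=lambda x,y:(145+x/3-.3,200+(y-410)/3-.3)
s=lambda x,y:(380+(x-400)/4-.4,160+(y-360)/4-.4)
ft=lambda x,y:(290+x/4-.4,185+y/4-.4)
fs=lambda x,y:(170+(x-400)/3-.3,130+y/3-.3)
# refine pin tops by bright blobs
for f,roi in((T,(155,222,180,245)),(S,(415,160,440,182))):
    x0,y0,x1,y1=roi;g=cv2.cvtColor(f["img"][y0:y1,x0:x1],cv2.COLOR_BGR2GRAY);m=(g>243).astype(np.uint8)
    n,l,st,c=cv2.connectedComponentsWithStats(m);i=1+st[1:,4].argmax();print(st[i],c[i]+[x0,y0])
A=t(60,508);B=s(587,403);print("thick",tri(T,A,S,B),plane(T,A,.165),plane(S,B,.165))
A=t(146,481);B=s(452,450);print("slim",tri(T,A,S,B),plane(T,A,.15),plane(S,B,.15))
A=ft(180,150);B=fs(579,207);print("hole",tri(T,A,S,B),plane(T,A,.074),plane(S,B,.074))
R=[t(*p) for p in((10,489),(188,431),(211,505),(40,565))]
P=plane(T,R,.11);print("rack",P.round(4).tolist(),P.mean(0))
q=[fs(*p) for p in((410,302),(482,125),(709,150),(662,338))]
print("plate S",plane(S,q,.016).round(4).tolist(),plane(S,q,.016).mean(0))
# flap end face corners in fixture frame
a=np.radians(-5.5);o=np.array([.5215,-.1638,0]);Rf=np.array([[np.cos(a),-np.sin(a),0],[np.sin(a),np.cos(a),0],[0,0,1]])
c=-np.array(S["R"]).T@S["t"]
for p,x in(((446,17),-.022),((466,20),-.022),((452,66),.022),((430,62),.022)):
    d=plane(S,[fs(*p)],0)[0]-c; cf=Rf.T@(c-o);df=Rf.T@d; X=cf+df*(x-cf[0])/df[0]
    print("flap",X.round(4),"r",np.hypot(X[1]+.09,X[2]-.105).round(4),"ang",np.arctan2(X[2]-.105,X[1]+.09).round(3))
for z,ps in((.12,((175,325),)),):pass
hs=[(173,326),(228,384),(262,382),(199,390)]
print("purple tops ~z.15",plane(T,[(x*.7,y*.7) for x,y in hs],.15).round(3).tolist())
```

```text
[ 4  7  8  8 50] [162.54 232.6 ]
[ 7  7  9  7 50] [426.14 170.38]
thick (array([0.47936531, 0.29825658, 0.17061592]), array([0.00457968])) [[0.47916612 0.29625316 0.165     ]] [[0.4736041  0.30316717 0.165     ]]
slim (array([0.50574355, 0.22400294, 0.15321879]), array([0.00240024])) [[0.50578301 0.22284809 0.15      ]] [[0.50262416 0.22635602 0.15      ]]
hole (array([ 0.52213857, -0.16250117,  0.07823397]), array([0.00198898])) [[ 0.52257956 -0.16427576  0.074     ]] [[ 0.51854037 -0.16208411  0.074     ]]
rack [[0.4967, 0.3561, 0.11], [0.5547, 0.1925, 0.11], [0.4868, 0.1688, 0.11], [0.4273, 0.3252, 0.11]] [0.49134124 0.26064049 0.11      ]
plate S [[0.5841, -0.3006, 0.016], [0.3798, -0.2806, 0.016], [0.3952, -0.0685, 0.016], [0.604, -0.0859, 0.016]] [ 0.49078688 -0.18391021  0.016     ]
flap [-0.022  -0.0868  0.254 ] r 0.149 ang 1.55
flap [-0.022  -0.0714  0.2533] r 0.1495 ang 1.446
flap [ 0.022  -0.0691  0.2487] r 0.1452 ang 1.426
flap [ 0.022  -0.0856  0.2501] r 0.1452 ang 1.54
purple tops ~z.15 [[0.488, 0.419, 0.15], [0.381, 0.309, 0.15], [0.387, 0.245, 0.15], [0.369, 0.364, 0.15]]
```

>>> move_arm:
  rows:
    - [0,0,0,0,0,-6.5,-1]
    - [0,0,0,0,0,-6.5,-1]
    - [0,0,0,0,0,-6.5,-1]
    - [0,0,0,0,0,-6.5,-1]
    - [0,0,0,0,0,-6.5,-1]
    - [0,0,0,0,0,-6.5,-1]
    - [0,0,0,0,0,-6.5,-1]
    - [0,0,0,0,0,-6.5,-1]
    - [0,0,0,0,0,-6.5,-1]
    - [0,0,0,0,0,-6.3,-1]

```text
time: 0.93
tool_pos: [0.2112, -0.5879, 0.2495]
tool_rot: [-0.001, 0.738, 0.675, 0.0]
contact_force: [-0.0, 0.7, -0.2]
gripper_width: 0.002
grasp_force: 0.0
```

```bash
cat >> h.py <<'E'
from scipy.spatial.transform import Rotation as Rn
def pose():
    s=manip.state();q=s["tool_rot"];return np.array(s["tool_pos"]),Rn.from_quat([q[1],q[2],q[3],q[0]]).as_matrix(),s
O=np.array([.5208,-.163,0]);A5=np.radians(-5.5)
RF=Rn.from_euler("z",A5).as_matrix()
def fix(p): return O+RF@np.array(p)
def info(targets=()):
    p,R,s=pose()
    print("t",round(s["time"],2),"p",p.round(4),"fix",(RF.T@(p-O)).round(4),"tx",R[:,0].round(3),"tz",R[:,2].round(3),"F",np.round(s["contact_force"],1),"w",round(s["gripper_width"],3),"g",round(s["grasp_force"],1),"j",s["joint_pos"].round(2))
    for w in targets: print("to",w,"cm",(100*R.T@(np.array(w)-p)).round(2))
E
python3 -c "
from h import *
info([fix([0,-.14,.244])])"
```

```text
t 0.93 p [ 0.2112 -0.5879  0.2495] fix [-0.2675 -0.4526  0.2495] tx [0.089 0.996 0.001] tz [-0.     0.001 -1.   ] F [-0.   0.7 -0.2] w 0.002 g 0.0 j [-1.35  0.05  1.61 -0.    1.48 -1.26]
to [ 0.50738159 -0.30235547  0.244     ] cm [31.08 26.95  0.58]
```

>>> move_arm:
  rows:
    - [1.94,1.68,0.03,0,0,0,-1]
    - [1.94,1.68,0.03,0,0,0,-1]
    - [1.94,1.68,0.03,0,0,0,-1]
    - [1.94,1.68,0.03,0,0,0,-1]
    - [1.94,1.68,0.03,0,0,0,-1]
    - [1.94,1.68,0.03,0,0,0,-1]
    - [1.94,1.68,0.03,0,0,0,-1]
    - [1.94,1.68,0.03,0,0,0,-1]
    - [1.94,1.68,0.03,0,0,0,-1]
    - [1.94,1.68,0.03,0,0,0,-1]
    - [1.94,1.68,0.03,0,0,0,-1]
    - [1.94,1.68,0.03,0,0,0,-1]
    - [1.94,1.68,0.03,0,0,0,-1]
    - [1.94,1.68,0.03,0,0,0,-1]
    - [1.94,1.68,0.03,0,0,0,-1]
    - [1.94,1.68,0.03,0,0,0,-1]
    - [0,0,0,0,0,0,-1]

```text
time: 2.35
tool_pos: [0.5104, -0.3016, 0.2448]
tool_rot: [-0.001, 0.739, 0.674, 0.001]
contact_force: [-0.7, 0.3, 0.1]
gripper_width: 0.003
grasp_force: 0.0
```

Run:
```python
from h import *
info([fix([0,-.14,.244])])
# path of TCP (fix y,z) with front bottom corner at radius .137, half width .011
prev=None
for th in np.radians([90,80,70,60,50,40,30,20,10,0]):
    r=.137;y=-.09+r*np.cos(th)-.007*np.sin(th)-.011;z=.105+r*np.sin(th)+.007*np.cos(th)+.019
    print(round(np.degrees(th)),round(y,4),round(z,4), "" if prev is None else (round(100*(y-prev[0]),2),round(-100*(z-prev[1]),2)));prev=(y,z)
```

```text
t 2.35 p [ 0.5104 -0.3016  0.2448] fix [ 0.0029 -0.139   0.2448] tx [0.091 0.996 0.002] tz [ 0.     0.002 -1.   ] F [-0.7  0.3  0.1] w 0.003 g 0.0 j [-0.66 -0.02  1.69  0.    1.47 -0.57]
to [ 0.50738159 -0.30235547  0.244     ] cm [-0.1  -0.29  0.08]
90 -0.108 0.261 
80 -0.0841 0.2601 (np.float64(2.39), np.float64(0.09))
70 -0.0607 0.2551 (np.float64(2.34), np.float64(0.5))
60 -0.0386 0.2461 (np.float64(2.22), np.float64(0.9))
50 -0.0183 0.2334 (np.float64(2.03), np.float64(1.27))
40 -0.0006 0.2174 (np.float64(1.77), np.float64(1.6))
30 0.0141 0.1986 (np.float64(1.47), np.float64(1.89))
20 0.0253 0.1774 (np.float64(1.12), np.float64(2.11))
10 0.0327 0.1547 (np.float64(0.74), np.float64(2.28))
0 0.036 0.131 (np.float64(0.33), np.float64(2.37))
```

>>> move_arm:
  rows:
    - [0.8,-0.1,-0.1,0,0,0,-1]
    - [0.8,-0.1,-0.1,0,0,0,-1]
    - [0.8,-0.1,-0.1,0,0,0,-1]
    - [0.8,0,-0.1,0,0,0,-1]
    - [0.8,0,-0.1,0,0,0,-1]
    - [0.8,0,-0.1,0,0,0,-1]
    - [0.8,0,-0.1,0,0,0,-1]
    - [0.8,0,-0.1,0,0,0,-1]
    - [0.8,0,-0.1,0,0,0,-1]
    - [0.6,0,0,0,0,0,-1]
    - [1.1,0,0.45,0,0,0,-1]
    - [1.1,0,0.45,0,0,0,-1]
    - [1.0,0,0.63,0,0,0,-1]
    - [1.0,0,0.63,0,0,0,-1]

```text
time: 3.52
tool_pos: [0.5171, -0.1836, 0.2327]
tool_rot: [0.0, 0.74, 0.673, 0.001]
contact_force: [1.3, -1.1, 1.9]
gripper_width: 0.003
grasp_force: 1.0
```

Run:
```python
from h import *
info()
f=manip.grab_frame("scene"); cv2.imwrite("pics/s1.png",cv2.resize(f["img"][60:250,130:350],(660,570),interpolation=cv2.INTER_CUBIC))
```

```text
t 3.52 p [ 0.5171 -0.1836  0.2327] fix [-0.0017 -0.0209  0.2327] tx [0.095 0.996 0.   ] tz [ 0.001  0.    -1.   ] F [ 1.3 -1.1  1.9] w 0.003 g 1.0 j [-0.48 -0.12  1.81  0.    1.45 -0.38]
```

View pics/s1.png

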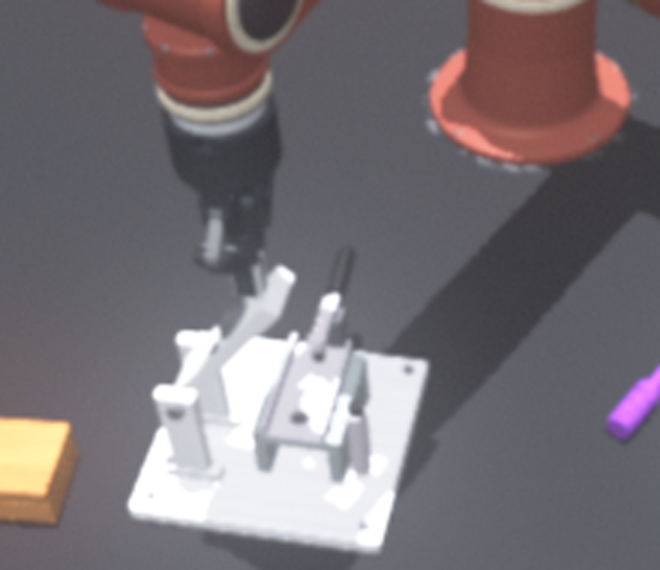

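The fingertip is on the flap's back face at about (250,290), with the flap at about 50°. A purple look-alike now lies at (620,415); I'll keep an eye on it. I'll continue folding.

>>> move_arm:
  rows:
    - [0.95,0,0.75,0,0,0,-1]
    - [0.95,0,0.8,0,0,0,-1]
    - [0.8,0,0.9,0,0,0,-1]
    - [0.75,0,0.95,0,0,0,-1]
    - [0.6,0,1.0,0,0,0,-1]
    - [0.55,0,1.1,0,0,0,-1]
    - [0.4,0,1.1,0,0,0,-1]
    - [0.35,0,1.1,0,0,0,-1]
    - [0.2,0,0.8,0,0,0,-1]
    - [0.1,0,0.6,0,0,0,-1]
    - [0,0,0.4,0,0,0,-1]
    - [0,0,0.4,0,0,0,-1]
    - [0,0,0,0,0,0,-1]

```text
time: 4.65
tool_pos: [0.5216, -0.1287, 0.133]
tool_rot: [-0.001, 0.74, 0.673, -0.0]
contact_force: [0.3, -0.3, -0.2]
gripper_width: 0.004
grasp_force: 0.0
```

Run:
```python
from h import *
info()
f=manip.grab_frame("scene"); cv2.imwrite("pics/s2.png",cv2.resize(f["img"],(800,600),interpolation=cv2.INTER_CUBIC))
```

```text
t 4.65 p [ 0.5216 -0.1287  0.133 ] fix [-0.0024  0.0342  0.133 ] tx [0.095 0.995 0.   ] tz [-0.001  0.    -1.   ] F [ 0.3 -0.3 -0.2] w 0.004 g 0.0 j [-0.38 -0.05  1.92 -0.    1.27 -0.29]
```

View pics/s2.png

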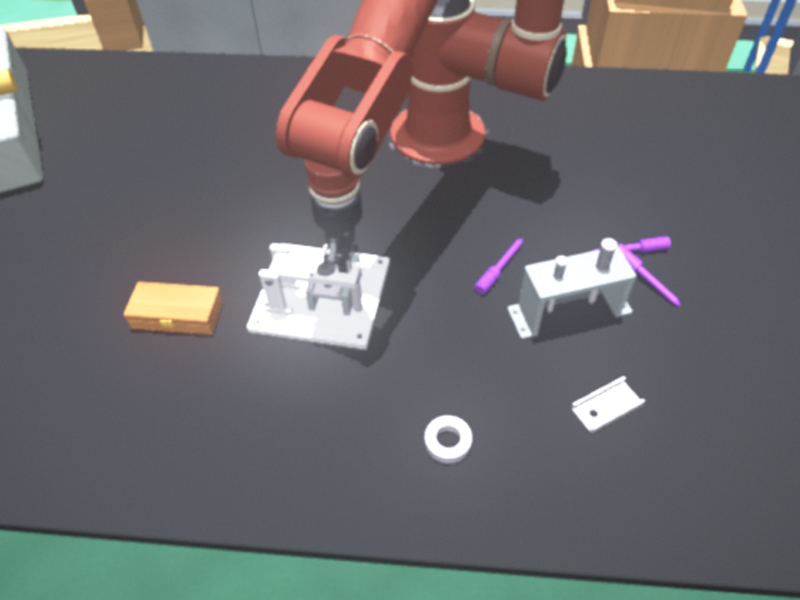

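The flap looks down, with the tool over its end near (335,265), and the free-standing look-alikes have toppled on their own. I'll press to confirm the stop.

>>> move_arm:
  rows:
    - [0,0,0.2,0,0,0,-1]
    - [0,0,0.2,0,0,0,-1]
    - [0,0,0.1,0,0,0,-1]
    - [0,0,0,0,0,0,-1]

```text
time: 5.03
tool_pos: [0.5224, -0.129, 0.1309]
tool_rot: [0.0, 0.74, 0.673, -0.0]
contact_force: [-4.6, 1.5, 9.0]
gripper_width: 0.001
grasp_force: 4.5
```

>>> move_arm:
  rows:
    - [0,0,0.2,0,0,0,-1]
    - [0,0,0,0,0,0,-1]

```text
time: 5.2
tool_pos: [0.5226, -0.129, 0.1308]
tool_rot: [0.0, 0.74, 0.673, -0.0]
contact_force: [-8.8, 3.3, 19.1]
gripper_width: 0.003
grasp_force: 9.2
```

>>> move_arm:
  rows:
    - [0,0,-0.5,0,0,0,-1]
    - [0,0,-2,0,0,0,-1]
    - [0,0,-3,0,0,0,-1]
    - [0,0,-3,0,0,0,-0.2]
    - [0,0,-2,0,0,0,-0.2]

```text
time: 5.62
tool_pos: [0.5228, -0.1292, 0.235]
tool_rot: [0.002, 0.74, 0.673, 0.001]
contact_force: [0.5, -0.8, -0.1]
gripper_width: 0.273
grasp_force: 0.0
```

Run:
```python
from h import *
info([[.477,.300,.25]])
```

```text
t 5.62 p [ 0.5228 -0.1292  0.235 ] fix [-0.0012  0.0339  0.235 ] tx [ 0.095  0.995 -0.001] tz [ 0.003 -0.001 -1.   ] F [ 0.5 -0.8 -0.1] w 0.273 g 0.0 j [-0.38 -0.15  1.83 -0.    1.45 -0.29]
to [0.477, 0.3, 0.25] cm [42.28 -8.64 -1.57]
```

>>> move_arm:
  rows:
    - [2.6,-0.54,-0.1,0,0,0,0.1]
    - [2.6,-0.54,-0.1,0,0,0,0.1]
    - [2.6,-0.54,-0.1,0,0,0,0.1]
    - [2.6,-0.54,-0.1,0,0,0,0.1]
    - [2.6,-0.54,-0.1,0,0,0,0.1]
    - [2.6,-0.54,-0.1,0,0,0,0.1]
    - [2.6,-0.54,-0.1,0,0,0,0.1]
    - [2.6,-0.54,-0.1,0,0,0,0.1]
    - [2.6,-0.54,-0.1,0,0,0,0.1]
    - [2.6,-0.54,-0.1,0,0,0,0.1]
    - [2.6,-0.54,-0.1,0,0,0,0.1]
    - [2.6,-0.54,-0.1,0,0,0,0.1]
    - [2.6,-0.54,-0.1,0,0,0,0.1]
    - [2.6,-0.54,-0.1,0,0,0,0.1]
    - [2.6,-0.54,-0.1,0,0,0,0.1]
    - [2.6,-0.54,-0.1,0,0,0,0.1]
    - [0,0,0,0,0,0,0.1]

```text
time: 7.03
tool_pos: [0.4748, 0.297, 0.2481]
tool_rot: [-0.001, 0.739, 0.674, 0.001]
contact_force: [0.6, -0.4, -0.8]
gripper_width: 0.546
grasp_force: 0.0
```

Run:
```python
from h import *
info([[.477,.300,.25]])
# flap/bush check from current frames + gripper/pin view
S=manip.grab_frame("scene");T=manip.grab_frame("top")
p,R,_=pose()
W=np.zeros((600,800,3),np.uint8)
def put(f,x0,y0,x1,y1,X,Y,k):
    im=cv2.resize(f["img"][y0:y1,x0:x1],None,fx=k,fy=k,interpolation=cv2.INTER_CUBIC);W[Y:Y+im.shape[0],X:X+im.shape[1]]=im
put(S,380,110,460,210,0,0,4)
put(T,290,190,390,280,400,0,4)
put(S,170,160,280,245,0,400,2.35)
cv2.imwrite("pics/c3.png",W)
import pickle;pickle.dump((S,T),open("f3.pkl","wb"))
print("pred top pin S",proj(S,[[.477,.3,.165],[.477,.3,.11]]),"tcp",proj(S,p))
for f,n in((S,"S"),(T,"T")): print(n,"bush pred",proj(f,[fix([0,0,.12])]))
```

```text
t 7.03 p [0.4748 0.297  0.2481] fix [-0.0898  0.4535  0.2481] tx [0.091 0.996 0.002] tz [ 0.     0.002 -1.   ] F [ 0.6 -0.4 -0.8] w 0.546 g 0.0 j [ 0.43 -0.1   1.77  0.    1.47  0.52]
to [0.477, 0.3, 0.25] cm [ 0.32  0.19 -0.19]
pred top pin S [[425.10921336 171.34094365]
 [420.17629093 187.01715424]] tcp [[430.44169087 144.68755896]]
S bush pred [[226.89503743 187.08254107]]
T bush pred [[335.67920687 221.96380798]]
```

View pics/c3.png

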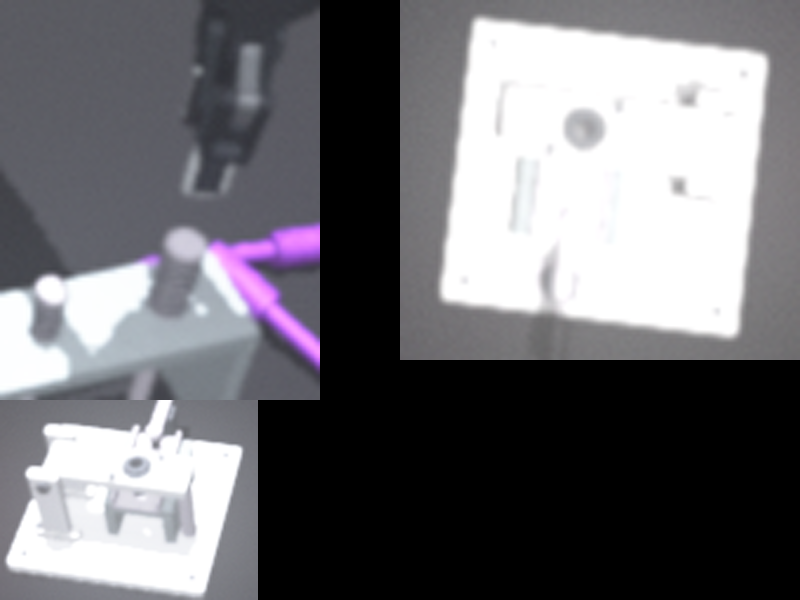

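The bushing appears at top (335.6,221.9) and scene (228,187), matching the prediction. The thick pin's top is at scene (425.6,171), also as predicted. I'll descend and grip.

>>> move_arm:
  rows:
    - [0.3,0.2,1,0,0,0,0.1]
    - [0,0,1.5,0,0,0,0.1]
    - [0,0,1.5,0,0,0,0.1]
    - [0,0,1.5,0,0,0,0.1]
    - [0,0,1.5,0,0,0,0.1]
    - [0,0,1.5,0,0,0,0.1]
    - [0,0,1.5,0,0,0,0.1]
    - [0,0,1.0,0,0,0,0.1]
    - [0,0,0,0,0,0,0.1]

```text
time: 7.88
tool_pos: [0.4763, 0.2946, 0.1343]
tool_rot: [-0.001, 0.74, 0.672, -0.003]
contact_force: [-0.9, 0.1, -0.4]
gripper_width: 0.554
grasp_force: 0.0
```

>>> move_arm:
  rows:
    - [0,0,0,0,0,0,-0.3]
    - [0,0,0,0,0,0,-1]
    - [0,0,0,0,0,0,-1]
    - [0,0,0,0,0,0,-1]
    - [0,0,0,0,0,0,-1]
    - [0,0,0,0,0,0,-1]

```text
time: 8.38
tool_pos: [0.4778, 0.2964, 0.1388]
tool_rot: [0.0, 0.74, 0.673, 0.0]
contact_force: [-4.0, -1.3, 4.4]
gripper_width: 0.27
grasp_force: 58.8
```

>>> move_arm:
  rows:
    - [0,0,-0.5,0,0,0,-1]
    - [0,0,-1,0,0,0,-1]
    - [0,0,-1.5,0,0,0,-1]
    - [0,0,-1.5,0,0,0,-1]
    - [0,0,-1.5,0,0,0,-1]
    - [0,0,-1.5,0,0,0,-1]
    - [0,0,-1.5,0,0,0,-1]
    - [0,0,-1.5,0,0,0,-1]
    - [0,0,-1.5,0,0,0,-1]
    - [0,0,-1.5,0,0,0,-1]
    - [0,0,-1.5,0,0,0,-1]
    - [0,0,-1,0,0,0,-1]
    - [0,0,0,0,0,0,-1]

```text
time: 9.47
tool_pos: [0.479, 0.297, 0.3014]
tool_rot: [0.001, 0.74, 0.673, 0.003]
contact_force: [0.4, -0.6, -2.5]
gripper_width: 0.268
grasp_force: 58.9
```

Run:
```python
from h import *
info([fix([0,0,.305])])
```

```text
t 9.47 p [0.479  0.297  0.3014] fix [-0.0857  0.4539  0.3014] tx [0.095 0.995 0.003] tz [ 0.006  0.003 -1.   ] F [ 0.4 -0.6 -2.5] w 0.268 g 58.9 j [ 0.42 -0.12  1.7   0.    1.56  0.52]
to [ 0.5208 -0.163   0.305 ] cm [-45.39   8.53  -0.45]
```

>>> move_arm:
  rows:
    - [-1.2,0.2,0,0,0,0,-1]
    - [-2.5,0.47,0,0,0,0,-1]
    - [-2.5,0.47,0,0,0,0,-1]
    - [-2.5,0.47,0,0,0,0,-1]
    - [-2.5,0.47,0,0,0,0,-1]
    - [-2.5,0.47,0,0,0,0,-1]
    - [-2.5,0.47,0,0,0,0,-1]
    - [-2.5,0.47,0,0,0,0,-1]
    - [-2.5,0.47,0,0,0,0,-1]
    - [-2.5,0.47,0,0,0,0,-1]
    - [-2.5,0.47,0,0,0,0,-1]
    - [-2.5,0.47,0,0,0,0,-1]
    - [-2.5,0.47,0,0,0,0,-1]
    - [-2.5,0.47,0,0,0,0,-1]
    - [-2.5,0.47,0,0,0,0,-1]
    - [-2.5,0.47,0,0,0,0,-1]
    - [-2.5,0.47,0,0,0,0,-1]
    - [-2.5,0.47,0,0,0,0,-1]
    - [-1.5,0.3,0,0,0,0,-1]
    - [0,0,0,0,0,0,-1]

```text
time: 11.13
tool_pos: [0.5187, -0.1644, 0.2964]
tool_rot: [-0.001, 0.741, 0.671, -0.001]
contact_force: [0.2, -0.4, -2.9]
gripper_width: 0.267
grasp_force: 58.9
```

>>> move_arm:
  rows:
    - [0,0,0.5,0,0,0,-1]
    - [0,0,0.5,0,0,0,-1]
    - [0,0,0.5,0,0,0,-1]
    - [0,0,0,0,0,0,-1]
    - [0,0,0,0,0,0,-1]
    - [0,0,0,0,0,0,-1]

```text
time: 11.63
tool_pos: [0.5195, -0.161, 0.2829]
tool_rot: [-0.0, 0.74, 0.673, 0.0]
contact_force: [0.4, 0.3, -3.3]
gripper_width: 0.266
grasp_force: 59.0
```

Run:
```python
from h import *
import pickle
info([fix([0,0,.285])])
S=manip.grab_frame("scene");T=manip.grab_frame("top");pickle.dump((S,T),open("f4.pkl","wb"))
W=np.zeros((600,800,3),np.uint8)
def put(f,x0,y0,x1,y1,X,Y,k):
    im=cv2.resize(f["img"][y0:y1,x0:x1],None,fx=k,fy=k,interpolation=cv2.INTER_CUBIC);W[Y:Y+im.shape[0],X:X+im.shape[1]]=im
put(S,190,130,270,230,0,0,6)
put(T,310,200,360,250,485,0,6)
cv2.imwrite("pics/c4.png",W)
```

```text
t 11.63 p [ 0.5195 -0.161   0.2829] fix [-0.0015  0.0019  0.2829] tx [0.094 0.996 0.   ] tz [-0.  0. -1.] F [ 0.4  0.3 -3.3] w 0.266 g 59.0 j [-0.44 -0.16  1.76  0.    1.54 -0.34]
to [ 0.5208 -0.163   0.285 ] cm [-0.19  0.15 -0.21]
```

View pics/c4.png

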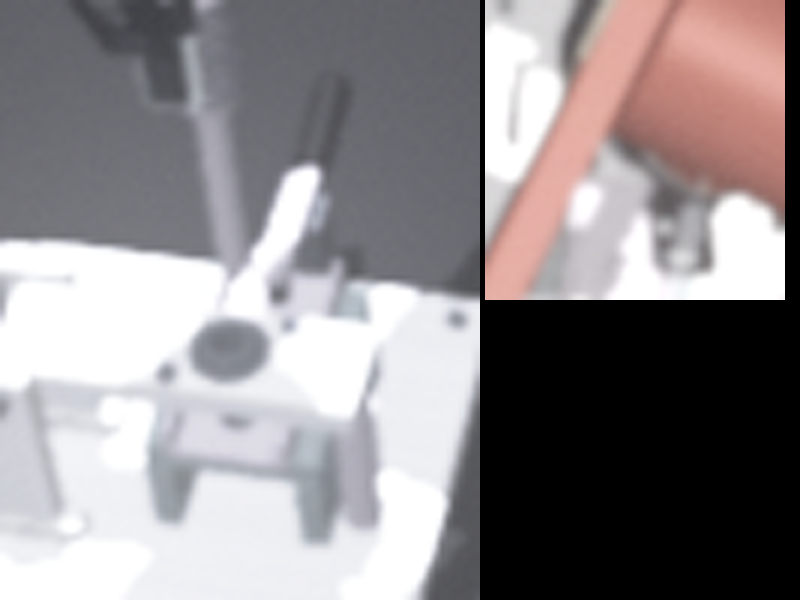

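The pin hangs above the bushing: its shank centre is at about (212,110)–(230,240), and the bushing mouth is at (228,347) in the crop. I'll compare these with the projections.

Run:
```python
from h import *
import pickle
S,T=pickle.load(open("f4.pkl","rb"))
g=cv2.cvtColor(S["img"],cv2.COLOR_BGR2GRAY).astype(int)
for r in range(150,176,3): print(r,g[r,219:236])
c=lambda uv:(uv-[190,130]+.4)*6
x,y=.5195,-.161
for dx,dy in((0,0),(0,.003),(0,-.003)):
    print(dx,dy,[proj(S,[[x+dx,y+dy,z]]).round(1).tolist() for z in(.25,.22,.19,.154,.12)])
print("bush",proj(S,[fix([0,0,.12])]))
```

```text
150 [111 110 118 136 157 164 163 154 141 122 113 109 110 110 109 110 109]
153 [112 113 114 126 148 165 168 161 150 134 116 111 110 111 110 111 111]
156 [113 113 114 119 140 165 171 166 157 140 124 114 112 112 113 114 113]
159 [115 117 116 119 131 154 169 171 163 152 136 120 114 114 115 113 115]
162 [117 118 116 118 123 143 166 171 168 158 142 125 116 115 116 116 138]
165 [120 118 119 118 121 134 156 169 171 164 151 136 121 117 118 143 219]
168 [121 119 120 120 121 127 146 168 174 168 158 143 127 120 142 215 253]
171 [124 123 123 122 122 123 136 156 172 172 166 152 157 220 252 255 255]
174 [255 255 255 255 255 254 250 237 201 177 175 194 228 248 253 251 229]
0 0 [[[221.6, 147.4]], [[223.2, 157.2]], [[224.6, 166.5]], [[226.3, 177.1]], [[227.8, 186.7]]]
0 0.003 [[[223.0, 147.5]], [[224.5, 157.2]], [[225.9, 166.5]], [[227.6, 177.2]], [[229.0, 186.8]]]
0 -0.003 [[[220.3, 147.4]], [[221.8, 157.1]], [[223.3, 166.4]], [[225.0, 177.1]], [[226.6, 186.7]]]
bush [[226.89503743 187.08254107]]
```

>>> move_arm:
  rows:
    - [-0.3,0.1,0,0,0,0,-1]
    - [-0.29,0.05,0,0,0,0,-1]
    - [0,0,0.5,0,0,0,-1]
    - [0,0,0.8,0,0,0,-1]
    - [0,0,0.8,0,0,0,-1]
    - [0,0,0.6,0,0,0,-1]
    - [0,0,0.4,0,0,0,-1]
    - [0,0,0.4,0,0,0,-1]
    - [0,0,0.3,0,0,0,-1]
    - [0,0,0,0,0,0,-1]
    - [0,0,0,0,0,0,-1]

```text
time: 12.65
tool_pos: [0.5204, -0.1676, 0.2449]
tool_rot: [-0.0, 0.74, 0.673, -0.0]
contact_force: [-0.2, -0.1, -2.7]
gripper_width: 0.266
grasp_force: 59.0
```

Run:
```python
from h import *
info([fix([0,-.004,.25])]); print(manip.state()["ft_torque"])
```

```text
t 12.65 p [ 0.5204 -0.1676  0.2449] fix [ 0.     -0.0046  0.2449] tx [0.095 0.995 0.   ] tz [-0.  0. -1.] F [-0.2 -0.1 -2.7] w 0.266 g 59.0 j [-0.45 -0.13  1.8   0.    1.47 -0.35]
to [ 0.52041662 -0.16698158  0.25      ] cm [ 0.06 -0.   -0.51]
[-0.04643859 -0.1036471   0.01484299]
```

>>> move_arm:
  rows:
    - [0,0,0.3,0,0,0,-1]
    - [0,0,0.3,0,0,0,-1]
    - [0,0,0.3,0,0,0,-1]
    - [0,0,0.3,0,0,0,-1]
    - [0,0,0,0,0,0,-1]
    - [0,0,0,0,0,0,-1]

```text
time: 13.15
tool_pos: [0.5202, -0.1676, 0.2325]
tool_rot: [-0.0, 0.74, 0.673, -0.0]
contact_force: [0.1, 0.5, -3.5]
gripper_width: 0.265
grasp_force: 58.9
```

>>> move_arm:
  rows:
    - [0,0,0.4,0,0,0,-1]
    - [0,0,0.5,0,0,0,-1]
    - [0,0,0.5,0,0,0,-1]
    - [0,0,0.5,0,0,0,-1]
    - [0,0,0.5,0,0,0,-1]
    - [0,0,0.4,0,0,0,-1]
    - [0,0,0,0,0,0,-1]
    - [0,0,0,0,0,0,-1]

```text
time: 13.82
tool_pos: [0.5202, -0.1676, 0.2045]
tool_rot: [-0.0, 0.74, 0.673, -0.0]
contact_force: [0.8, 0.3, -2.9]
gripper_width: 0.265
grasp_force: 58.8
```

>>> move_arm:
  rows:
    - [0,0,0.4,0,0,0,-1]
    - [0,0,0.4,0,0,0,-1]
    - [0,0,0.4,0,0,0,-1]
    - [0,0,0.4,0,0,0,-1]
    - [0,0,0.4,0,0,0,-1]
    - [0,0,0.4,0,0,0,-1]
    - [0,0,0.3,0,0,0,-1]
    - [0,0,0,0,0,0,-1]
    - [0,0,0,0,0,0,-1]

```text
time: 14.57
tool_pos: [0.5202, -0.1676, 0.1776]
tool_rot: [-0.0, 0.74, 0.673, -0.0]
contact_force: [0.9, 0.4, -3.3]
gripper_width: 0.268
grasp_force: 58.9
```

>>> move_arm:
  rows:
    - [0,0,0.3,0,0,0,-1]
    - [0,0,0.4,0,0,0,-1]
    - [0,0,0.4,0,0,0,-1]
    - [0,0,0.4,0,0,0,-1]
    - [0,0,0.4,0,0,0,-1]
    - [0,0,0.3,0,0,0,-1]
    - [0,0,0,0,0,0,-1]
    - [0,0,0,0,0,0,-1]

```text
time: 15.23
tool_pos: [0.5202, -0.1676, 0.1556]
tool_rot: [-0.0, 0.74, 0.673, -0.0]
contact_force: [0.6, 0.2, -1.9]
gripper_width: 0.268
grasp_force: 58.9
```

Run:
```python
from h import *
info(); print(manip.state()["ft_torque"])
S=manip.grab_frame("scene")
cv2.imwrite("pics/c5.png",cv2.resize(S["img"][140:230,185:275],None,fx=6.6,fy=6.6,interpolation=cv2.INTER_CUBIC))
```

```text
t 15.23 p [ 0.5202 -0.1676  0.1556] fix [-0.0002 -0.0046  0.1556] tx [0.095 0.995 0.   ] tz [-0.001  0.    -1.   ] F [ 0.6  0.2 -1.9] w 0.268 g 58.9 j [-0.45 -0.06  1.88  0.    1.31 -0.35]
[-0.02898718 -0.02811754 -0.05518496]
```

View pics/c5.png

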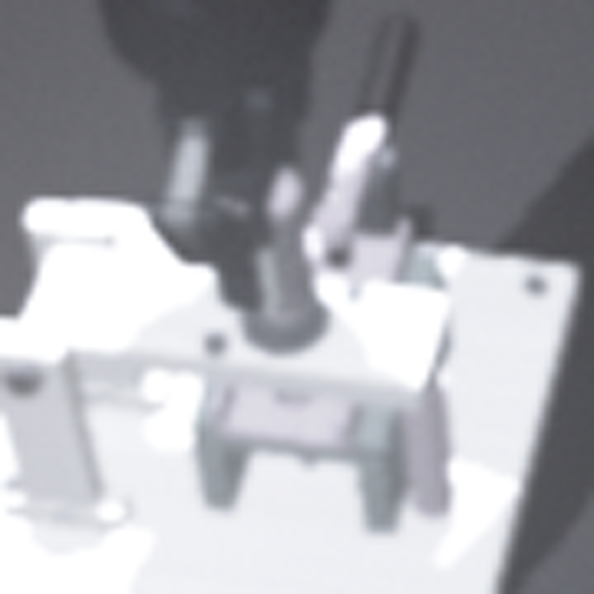

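The pin is threaded, with its handle just above the flap bushing at about (285,320). I'll lower it 3 mm more and check the forces.

>>> move_arm:
  rows:
    - [0,0,0.15,0,0,0,-1]
    - [0,0,0.15,0,0,0,-1]
    - [0,0,0,0,0,0,-1]
    - [0,0,0,0,0,0,-1]
    - [0,0,0,0,0,0,-1]

```text
time: 15.7
tool_pos: [0.5204, -0.1676, 0.1529]
tool_rot: [0.0, 0.74, 0.673, 0.0]
contact_force: [-0.3, 0.8, -3.7]
gripper_width: 0.265
grasp_force: 58.9
```

Run:
```python
from h import *
F=[];M=[]
for i in range(12):
    manip.grab_frame("top");s=manip.state();F.append(s["contact_force"]);M.append(s["ft_torque"])
print(np.mean(F,0).round(2),np.std(F,0).round(2),np.mean(M,0).round(3),np.std(M,0).round(3));info()
```

```text
[ 0.15 -0.03 -2.73] [0.4  0.37 0.32] [-0.014 -0.001  0.01 ] [0.033 0.03  0.032]
t 16.3 p [ 0.5204 -0.1676  0.1529] fix [-0.     -0.0047  0.1529] tx [0.095 0.995 0.   ] tz [ 0.  0. -1.] F [ 0.1  0.1 -2.5] w 0.263 g 58.9 j [-0.45 -0.05  1.89  0.    1.31 -0.35]
```

```bash
python3 -c "
from plant import manip
print(manip.job_done())"
```

```text
the job is handed in; nothing more can be done
None
```

The job is handed in: the flap is down on its rest post and the thick pin is threaded through both bushings, held upright. By my estimate its handle is about 4 mm above the flap bushing and its tip about 24 mm below the lower bushing; the wrist force is just the pin's weight, so it hangs free. The slim pin was left in the stand, and three free-standing look-alike pins fell over early on without being touched by the arm.

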